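Bring down the press lever with its grip button squeezed

TASK

On the jeweller's bench, close the small green press with the yellow lever grip onto its ring blank: squeeze the red release button in the side of that yellow grip and, keeping it squeezed, swing the lever all the way down, then let go so that the button springs back out and locks it there. Leave the other press, with the white grip, as it is.

Things in the scene. Friction and masses are not known exactly. Their poses are not given: they have to be found in the camera images.
- press_grip (a point): Point inside the yellow grip (80 mm bar, 26 wide, 30 thick) of the green press to use, mid-section, 22 mm from its free end. Turns with the lever: -x runs to the free end, +x to the hinge line, which is 180 mm away, parallel to y, 130 mm above the table; y is level, z up, square to the lever. The button is in the -y side. Free end: at first 55 degrees up, towards the robot.
- press_lever (a joint): Swing of the yellow-gripped lever, rad: 0 fully up (55 degrees above level), 0.96 fully down (level, end stop). Starts at 0 to 0.03. With the button out it is locked and moves less than 0.06. Stiff hinge (about 3 to 7 N at the grip), stays where it is left. From 0.88 on, letting go of the button locks it down. Beside the grip there is room for open fingers from above through the whole swing.
- press_button (a joint): Travel of the yellow grip's round red button, m: 0 out, 0.007 fully in; the lever is free from about 0.006. 24 mm across, centred on press_grip; its face is 23 mm from that point in -y (10 mm proud of the grip) and is squeezed towards +y. Grip and button measure 36 mm along y, 29 mm squeezed. Spring: 2.4 N to start, 6.6 N fully in; it springs back when let go with the lever up or down.
- spare_lever (a joint): Swing of the lever of the second green press, the same in build but with a white grip (and its own red button), rad; 0 is up, where it must stay. The two presses may stand either way round, about 300 to 450 mm apart.

How it is judged:
By the outcome, as a careful person would: the job done as asked, in the order asked, and still so for the second after the job is handed in, with the robot touching nothing.
It also fails if it takes over 40 s, if anything falls off the work surface, if the arm or the gripper's body presses on something with over 40 N, if the wrist force passes 120 N, or if a joint passes its speed limit or range.

ROBOT

A 6-joint arm with a two-finger parallel gripper is mounted at the origin on the work surface. World frame = base frame: x ahead of the robot, y to its left, z up, the work surface at z = 0. Lengths are in m, angles in degrees, forces in N, time in s.
With the tool pointing down it reaches from about 0.275 to 0.75 m from the base axis. Payload 10.2 kg.
Tool frame: the origin (TCP) lies on the centre line of the jaws, within the pads' length; the fingertips stand 8 mm ahead of it and the grasp point (between the pads) lies 11 mm behind it; z points along the fingers, y is the line along which they close (so a half turn about z gives the same grasp; the last joint's range is limited). The gripper opens to 88 mm and grips with 3 to 60 N. Pads are 18 mm wide; open, the fingers measure 123 mm over their backs; the gripper's body (75 mm by 187 mm) begins 45 mm behind the grasp point.
Start: joints at [52.174, 17.928, 85.812, -0, 76.261, -12.8], TCP at [0.222, 0.476, 0.247] pointing down, gripper open.
Joint ranges: [-168.41, 168.41], [-55.51, 124.54], [10.69, 146.95], [-70.63, 250.63], [1, 178], [-165.06, 165.06]. Speed limits (degrees/s): [136.94, 136.94, 172.46, 180, 180, 180].

INTERFACE

Orientations are given as [roll, pitch, yaw] about the fixed x, y, z axes, in that order (R = Rz(yaw) Ry(pitch) Rx(roll)).
In Python, from rig import sense, cams, workorder, models gives the robot as it stands.
- The arm moves only by the tool send_rows, never from a script. Its argument "steps" is a list of rows, each a list of 7 numbers: the opening, from 0 (shut) to 1 (fully open), then the shift along the tool's x, y, z in m, then the turn, a rotation vector about the tool's x, y, z in degrees. A call has exactly 8 rows; each row shifts and turns the commanded pose from where the row before left it, along the tool's axes as they then stand; what a row does not reach is not made up. A row lasts 1/8 s, in which the tool goes at most 62.5 mm and 10.7 degrees, less where a joint would pass 70% of its speed; a pose out of reach is approached as far as the arm can. A call is refused whole if a number of a shift passes 0.0625 or a number of a turn 10.7, either way. A call with a gripper value outside its range is refused whole. The fingers move at their own pace and stop on an object; "grip_force" is the grip in N (left out, the last holds). Time passes only in rows, so rows that do not move let the fingers close, or fill a call up. It gives the time, the measured TCP pose, the force, the opening and the grip force at its end, in the units of the state.
- sense(): the state, without advancing time (a new reading comes with each control period).
- cams.grab_frame(name): name is "side" or "top"; returns a dict with "frame" (384x512x3 uint8, red, green, blue), "mtx" (3x3 intrinsics, pixels), "D" ([k1, k2, p1, p2, k3] as OpenCV has them; the pictures are not rectified), "rvec" (rotation vector, rad) and "tvec" (3), from world to camera coordinates, as OpenCV has them. Camera axes: x right, y down, z forward; pixel columns grow to the right and rows downward; lengths in m; the calibration is good to about 2 mm. A picture is of the moment at which its call begins. There is no depth.
- workorder.sign_off(): hands the job in; it is judged then, once.
Trained networks look in a picture, given as the dict that the camera call returned (one of the last four; its "shot" number tells which), for a name from the list of things; names that differ only in an ending like _2 or _b are one class to them, and where a whole thing is asked for, a point or a joint stands for the part that bears it (a point fixed in the world has none). Each returns a list of dicts, best first, with "p" (0 to 1); they miss things now and then, are a little off and sometimes report something else, mostly with a low value. They report only what shows in the picture. A call takes as long as a camera call.
- models.recognise(picture, label): "bbox" ([left, top, width, height] as shares, 0 to 1, of the picture: columns of its width, rows of its height, round what is visible of it).
The state is a dict: "time_s": time; "joint_pos": joint angles; "joint_velocities": joint speeds; "tau": joint torques, N m; "tool_pos": TCP position; "ee_rot": TCP orientation; "contact_force": force on the tool from outside, world axes, zero at the start; "moment": the same for the moment, N m; "gripper_width": opening from 0.0 (shut) to 1.0 (fully open); "gripper_force": force on a finger pad.
Only numpy, scipy, OpenCV 4.12 (cv2) and the standard library are available. Lean on these libraries where they do the work, as an engineer would, in place of code of your own. Each camera call takes 0.05 s, during which the arm holds its last target. There are 200 camera calls.

## Working session

There is one attempt and no reset: what is moved stays moved. The work goes in short steps, Python scripts to look and compute and a tool call to move; the robot and the scene stay as the last step left them, time stands still between calls to the robot, and variables do not carry over. Pictures are saved under pics/ and viewed, at most 10 in all, crops included, and the job is handed in when it is done.

Besides the shell and the picture viewer there is one more tool, called by a JSON object that holds its "api" and its "payload", one argument or row to a line. send_rows: Moves the arm, as the interface text tells. Its arguments: {"type":"object","properties":{"steps":{"type":"array"},"grip_force":{"type":"number"}},"required":["steps"]}

```bash
ls; mkdir -p pics
cat > h.py <<'E'
import numpy as np,cv2
from rig import sense,cams,workorder,models
def grab(n,save=None):
    p=cams.grab_frame(n)
    if save: cv2.imwrite('pics/'+save,p['frame'][:,:,::-1])
    return p
E
python3 - <<'E'
from h import *
s=sense();print(s)
for n in('side','top'):
    p=grab(n,n+'0.png')
    R=cv2.Rodrigues(np.array(p['rvec'],float))[0];print(n,-R.T@np.array(p['tvec']).ravel(),R[2],p['mtx'][0][0])
    for l in('press_grip','press_button','spare_lever'):
        for d in models.recognise(p,l)[:3]:
            b=np.array(d['bbox'])*[512,384,512,384];print(l,round(d['p'],2),b.round(1))
E
python3 -c "
import cv2,numpy as np
a=cv2.imread('pics/side0.png');b=cv2.imread('pics/top0.png')
cv2.imwrite('pics/both.png',cv2.resize(np.vstack([a,b]),None,fx=.78,fy=.78))"
```

```text
pics
{'time_s': 0.0, 'joint_pos': array([ 5.21715287e+01,  1.79581183e+01,  8.58526172e+01, -2.25918140e-03,
        7.62621028e+01, -1.28004655e+01]), 'joint_velocities': array([-0.06406142, -0.05682846, -0.1253665 ,  0.0047087 , -0.08617532,
        0.01329443]), 'tau': array([-5.92067900e-04, -4.02212977e+01, -2.52266783e+01,  6.93698181e-02,
        3.53550108e-02, -1.64831422e-04]), 'tool_pos': array([0.22198268, 0.4754999 , 0.24618206]), 'ee_rot': array([-1.79928486e+02, -1.39984555e-02,  1.54972523e+02]), 'contact_force': array([0.19823993, 0.3185082 , 0.91066488]), 'moment': array([ 0.03769072, -0.03319857,  0.0144922 ]), 'gripper_force': 0.0, 'gripper_width': 0.9997066722564107}
side [0.47534003 0.59999936 0.8646761 ] [ 0.1603542  -0.68011939 -0.71534896] 386.2567961106345
press_grip 0.57 [262.3 114.4  61.5  58.6]
spare_lever 0.77 [177.2 242.6  67.8  62.3]
top [ 0.51211759 -0.01422127  1.10126522] [ 0.11852054  0.00596737 -0.99293367] 483.8005501032563
press_grip 0.66 [324.7 191.7  51.9  76.8]
press_button 0.62 [323.5 194.2  57.3  74.1]
press_button 0.51 [346.3 211.4  29.2  47.3]
spare_lever 0.95 [104.3 148.7  25.8  65. ]
```

View pics/side0.png

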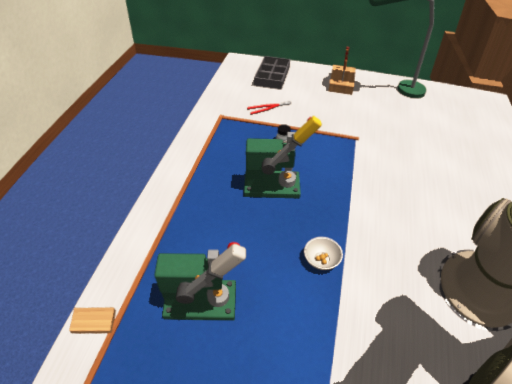

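View pics/top0.png

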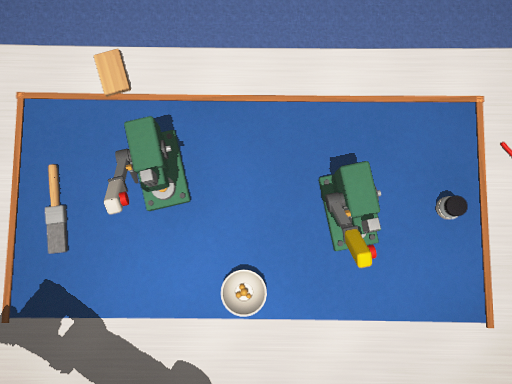

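Side view: the yellow grip is at about (308,130), on the far press, and the white grip is at (230,258). Top view: the yellow grip is at (358,248) with its red button on the right at (373,252), and the white grip is at (113,203). I'll fit the grip box to the yellow mask in both views.

```bash
cat >> h.py <<'E'
from scipy.optimize import minimize
def frame(yaw,q):  # lever frame; yaw = heading of +x; elevation of free end 55deg-q
    e=np.radians(55)-q; cy,sy=np.cos(yaw),np.sin(yaw)
    X=np.array([cy*np.cos(e),sy*np.cos(e),-np.sin(e)]);Y=np.array([-sy,cy,0]);return np.c_[X,Y,np.cross(X,Y)]
def proj(p,P): return cv2.projectPoints(np.float64(P),np.float64(p['rvec']),np.float64(p['tvec']),np.float64(p['mtx']),np.float64(p['D']))[0].reshape(-1,2)
BOX=np.array([[x,y,z] for x in(-.022,.058) for y in(-.013,.013) for z in(-.015,.015)])
def ymask(p):
    h=cv2.cvtColor(p['frame'],cv2.COLOR_RGB2HSV);m=cv2.inRange(h,(22,150,70),(35,255,255))
    n,l,s,c=cv2.connectedComponentsWithStats(m);k=1+np.argmax(s[1:,4]);return (l==k).astype(np.uint8)*255,s[k]
def hull(p,v,shape=(384,512)):
    pts=proj(p,v[:3]+BOX@frame(v[3],v[4]).T);m=np.zeros(shape,np.uint8)
    cv2.fillConvexPoly(m,np.round(cv2.convexHull(pts.astype(np.float32))*16).astype(np.int32),255,cv2.LINE_AA,4);return m
def fit(ps,v0,dz,qs=.02,prior=True):
    ms=[ymask(p)[0] for p in ps]
    def c(v):
        e=sum(np.abs(hull(p,v).astype(float)-m).sum()/m.sum() for p,m in zip(ps,ms))
        return e+((v[4]-qs)/.1)**2
    best=None
    for dy in(-.3,0,.3):
        s=np.array(v0,float);s[3]+=dy
        sim=np.vstack([s]+[s+d for d in np.diag([.02,.02,.02,.2,.05])])
        r=minimize(c,s,method='Nelder-Mead',options=dict(initial_simplex=sim,maxiter=600,xatol=1e-5,fatol=1e-5))
        if best is None or r.fun<best.fun:best=r
    return best
E
python3 - <<'E'
from h import *
ps=[grab('side'),grab('top')]
for p in ps: print(ymask(p)[1])
# rough triangulation
P=[];U=[]
for p in ps:
    m=ymask(p)[0];M=cv2.moments(m,True);u=np.array([[M['m10']/M['m00'],M['m01']/M['m00']]])
    U.append(cv2.undistortPoints(u,np.float64(p['mtx']),np.float64(p['D'])).ravel());P.append(np.c_[cv2.Rodrigues(np.float64(p['rvec']))[0],np.ravel(p['tvec'])])
X=cv2.triangulatePoints(P[0],P[1],U[0],U[1]).ravel();X=X[:3]/X[3];print('centroid',X)
r=fit(ps,[*X,0.2,.02],0);print(r.fun,r.x)
F=frame(r.x[3],r.x[4]);print('hinge',r.x[:3]+F@[.18,0,0],'yaw',np.degrees(r.x[3]))
b=r.x[:3]+F@[0,-.023,0]
out=[]
for p in ps:
    im=p['frame'][:,:,::-1].copy();pt=proj(p,r.x[:3]+BOX@F.T);print(proj(p,b))
    for i in range(8):
        for j in range(i):
            if bin(i^j).count('1')==1: cv2.line(im,*[tuple(int(t) for t in np.round(pt[k]*16)) for k in(i,j)],(255,0,255),1,cv2.LINE_AA,4)
    bc=proj(p,b)[0];cv2.circle(im,tuple(int(t) for t in bc.round()),1,(255,255,255),-1)
    c=bc.astype(int);out.append(cv2.resize(im[max(c[1]-70,0):c[1]+70,c[0]-70:c[0]+70],(400,400)))
cv2.imwrite('pics/fit.png',np.hstack([cv2.resize(o,(400,400)) for o in out]))
E
```

```text
[294 116  27  25 270]
[345 229  27  38 644]
centroid [ 0.5251933  -0.1924681   0.26678473]
1.2456296873751147 [ 0.51825499 -0.19180645  0.27459607 -0.48215324  0.02322546]
hinge [ 0.612738   -0.24125421  0.12958614] yaw -27.625345486861235
[[315.76246479 122.16397233]]
[[370.87276928 258.40041493]]
```

View pics/fit.png

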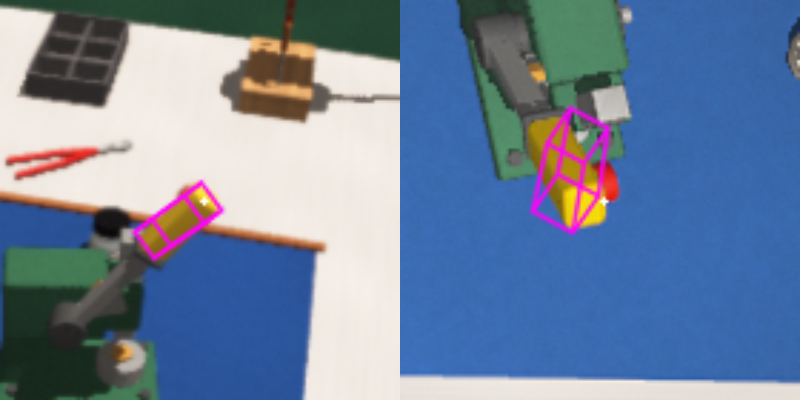

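The box fit came out with the yaw mirrored, because the lever in the top view runs up and to the left. I'll loosen the mask to include the shaded yellow and try more starting yaws.

```bash
sed -i 's/(22,150,70),(35,255,255)/(20,140,40),(35,255,255)/; s/for dy in(-.3,0,.3)/for dy in(-.15,0,.15,.3)/' h.py
cat > m.py <<'E'
from h import *
def measure(name,v0=None,qs=.02):
    ps=[grab('side'),grab('top')]
    if v0 is None:v0=[.505,-.195,.277,.2,.02]
    r=fit(ps,v0,0,qs);print('cost',r.fun,r.x.round(4))
    F=frame(r.x[3],r.x[4]);print('hinge',(r.x[:3]+F@[.18,0,0]).round(4),'yaw',np.degrees(r.x[3]).round(2))
    b=r.x[:3]+F@[0,-.023,0];out=[]
    for p in ps:
        im=p['frame'][:,:,::-1].copy();pt=proj(p,r.x[:3]+BOX@F.T);bc=proj(p,b)[0]
        c=bc.astype(int);k=5;h=40;im=cv2.resize(im[c[1]-h:c[1]+h,c[0]-h:c[0]+h],None,fx=k,fy=k)
        T=lambda q:tuple(int(t) for t in ((q-c+h)*k+k/2))
        for i in range(8):
            for j in range(i):
                if bin(i^j).count('1')==1: cv2.line(im,T(pt[i]),T(pt[j]),(255,0,255),1)
        cv2.circle(im,T(bc),3,(255,255,255),-1);out.append(im)
    cv2.imwrite('pics/'+name,np.hstack(out));return r.x
E
python3 -c "
from m import *
measure('fit2.png')"
```

```text
cost 0.8278059653413903 [ 0.5164 -0.1957  0.2689  0.0839  0.016 ]
hinge [ 0.6216 -0.1868  0.1232] yaw 4.81
```

View pics/fit2.png

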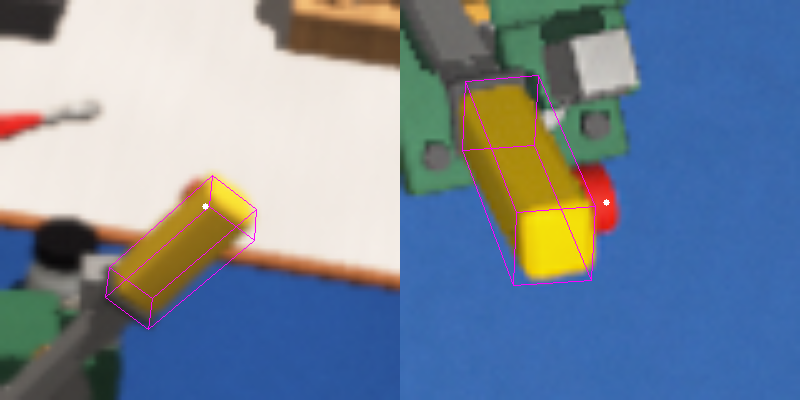

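The fit is still loose. The end-face edges suggest a yaw of about +12°. I'll search globally and show the masks next to the fit.

```bash
python3 - <<'E'
s=open('h.py').read()
i=s.index('    best=None')
s=s[:i]+'''    from scipy.optimize import differential_evolution as de
    w=np.array([.03,.03,.03,.35,.06]);v0=np.array(v0)
    return de(c,list(zip(v0-w,v0+w)),seed=1,popsize=12,maxiter=60,tol=1e-6)
'''
s=s.replace("cv2.inRange(h,(20,140,40),(35,255,255))","cv2.morphologyEx(cv2.inRange(h,(18,110,40),(38,255,255)),cv2.MORPH_CLOSE,np.ones((3,3)))")
open('h.py','w').write(s)
m=open('m.py').read()
m=m.replace("for p in ps:\n        im=","for p in ps:\n        cs,_=cv2.findContours(ymask(p)[0],cv2.RETR_EXTERNAL,cv2.CHAIN_APPROX_NONE)\n        im=").replace("        cv2.circle(im,T(bc)","        for q in cs[0][:,0]: cv2.circle(im,T(q),1,(0,0,255),-1)\n        cv2.circle(im,T(bc)")
open('m.py','w').write(m)
E
time python3 -c "
from m import *
measure('fit3.png')"
```

```text
cost 0.7297422699493739 [ 0.5156 -0.1947  0.2695  0.0503  0.0148]
hinge [ 0.6209 -0.1894  0.1236] yaw 2.88
real	0m43.330s
user	0m18.489s
sys	0m24.313s
```

View pics/fit3.png

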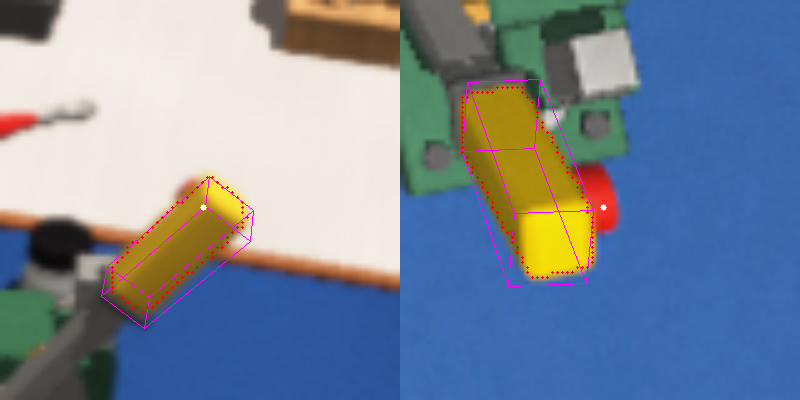

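```bash
python3 - <<'E'
s=open('h.py').read()
s=s.replace("def ymask","c_=.005\nCH=np.array([B-np.sign(B-[.018,0,0])*c_*k for B in BOX for k in([1,.3,0],[1,0,.3],[0,1,.3],[0,.3,1],[.3,1,0],[.3,0,1])])\ndef ymask",1).replace("pts=proj(p,v[:3]+BOX@","pts=proj(p,v[:3]+CH@")
s=s.replace("maxiter=60","maxiter=45")
open('h.py','w').write(s)
E
python3 -c "
from m import *
cv2.setNumThreads(1)
measure('fit4.png')"
```

```text
cost 0.5785582136047304 [ 0.5163 -0.1947  0.2715  0.0882  0.0173]
hinge [ 0.6217 -0.1854  0.1259] yaw 5.05
```

View pics/fit4.png

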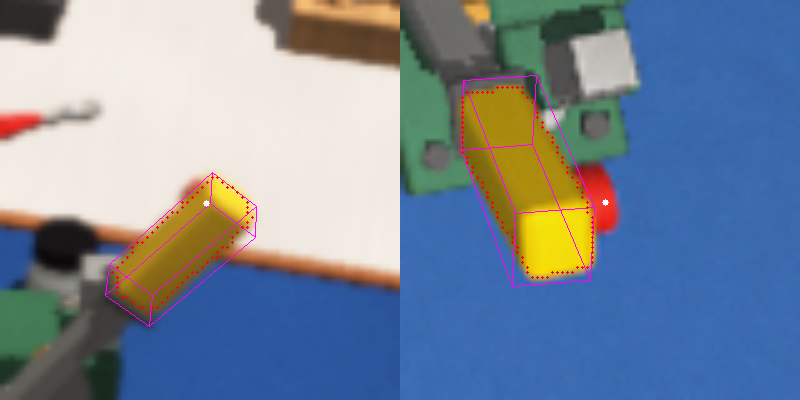

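The grip point is at about (0.516, -0.195, 0.274) with a lever yaw of about 7°, which agrees with the stated heights. I'll go up and across with a vertical tool, at tool yaw 187°.

{"api": "send_rows", "payload": {
  "steps": [
    [1, 0, 0, -0.05, 0, 0, -10.7],
    [1, 0, 0, -0.05, 0, 0, -10.7],
    [1, 0, 0, -0.05, 0, 0, -10.6],
    [1, -0.0175, -0.0585, 0, 0, 0, 0],
    [1, -0.0175, -0.0585, 0, 0, 0, 0],
    [1, -0.0175, -0.0585, 0, 0, 0, 0],
    [1, -0.0175, -0.0585, 0, 0, 0, 0],
    [1, -0.0175, -0.0585, 0, 0, 0, 0]
  ],
  "grip_force": 25
}}

```text
time_s: 1.8
tool_pos: [0.3447, 0.1942, 0.3969]
ee_rot: [180.0, 0.0, -173.0]
contact_force: [0.6, 0.8, 0.4]
gripper_width: 0.998
gripper_force: 0.0
```

{"api": "send_rows", "payload": {
  "steps": [
    [1, -0.0175, -0.0585, 0, 0, 0, 0],
    [1, -0.0175, -0.0585, 0, 0, 0, 0],
    [1, -0.0175, -0.0585, 0, 0, 0, 0],
    [1, -0.0175, -0.0585, 0, 0, 0, 0],
    [1, -0.0175, -0.0585, 0, 0, 0, 0],
    [1, -0.0175, -0.0585, 0, 0, 0, 0],
    [1, -0.0175, -0.0585, 0, 0, 0, 0],
    [1, 0, 0, 0, 0, 0, 0]
  ]
}}

```text
time_s: 2.8
tool_pos: [0.5164, -0.1989, 0.3945]
ee_rot: [179.9, -0.2, -173.2]
contact_force: [-1.2, 0.1, -0.3]
gripper_width: 1.003
gripper_force: 0.0
```

{"api": "send_rows", "payload": {
  "steps": [
    [1, 0, 0, 0.03, 0, 0, 0],
    [1, 0, 0, 0.03, 0, 0, 0],
    [1, 0, 0, 0.03, 0, 0, 0],
    [1, 0, 0, 0.02, 0, 0, 0],
    [1, 0, 0, 0.01, 0, 0, 0],
    [1, 0, 0, 0.011, 0, 0, 0],
    [1, 0, 0, 0, 0, 0, 0],
    [1, 0, 0, 0, 0, 0, 0]
  ]
}}

```text
time_s: 3.8
tool_pos: [0.516, -0.1957, 0.2664]
ee_rot: [-180.0, 0.0, -173.0]
contact_force: [-0.0, 0.2, -0.1]
gripper_width: 0.999
gripper_force: 0.0
```

```bash
python3 -c "
from h import *
o=[]
s=sense();print(s['tool_pos'],s['ee_rot'])
for n in('side','top'):
    p=grab(n);c=proj(p,[.516,-.197,.275])[0].astype(int);print(n,c)
    im=p['frame'][:,:,::-1].copy();o.append(cv2.resize(im[max(c[1]-60,0):max(c[1]-60,0)+120,c[0]-50:c[0]+50],(400,480),interpolation=cv2.INTER_CUBIC))
cv2.imwrite('pics/ap.png',np.hstack(o))"
```

```text
[ 0.51596122 -0.19567153  0.26635554] [-1.79961196e+02  4.55796935e-02 -1.73023633e+02]
side [311 125]
top [361 253]
```

View pics/ap.png

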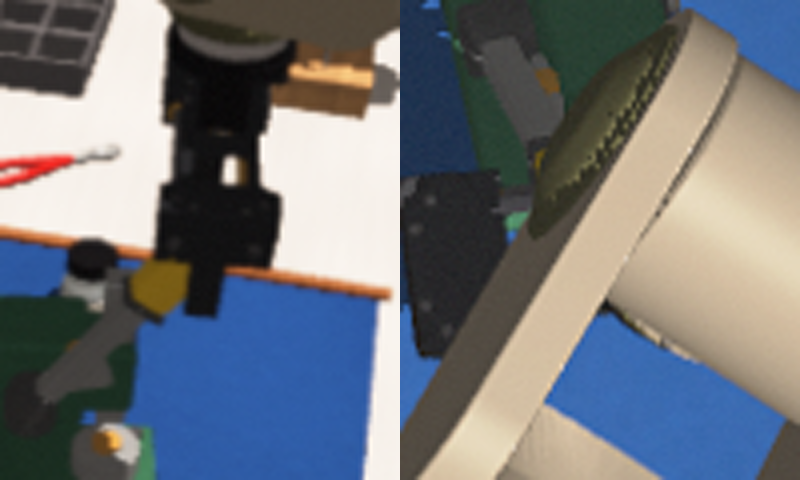

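The fingers straddle the grip: in the side crop the near finger, at about (205,270), covers its free end, and nothing is touching. I'll close in stages.

{"api": "send_rows", "payload": {
  "steps": [
    [0.5, 0, 0, 0.002, 0, 0, 0],
    [0.5, 0, 0, 0, 0, 0, 0],
    [0.5, 0, 0, 0, 0, 0, 0],
    [0.42, 0, 0, 0, 0, 0, 0],
    [0.42, 0, 0, 0, 0, 0, 0],
    [0.38, 0, 0, 0, 0, 0, 0],
    [0.38, 0, 0, 0, 0, 0, 0],
    [0.38, 0, 0, 0, 0, 0, 0]
  ],
  "grip_force": 25
}}

```text
time_s: 4.9
tool_pos: [0.5156, -0.1965, 0.2638]
ee_rot: [-179.9, -0.0, -173.1]
contact_force: [-0.5, -6.3, 0.3]
gripper_width: 0.38
gripper_force: 2.6
```

The -y finger is already pressing the button (about 6 N) and the other finger isn't touching yet. I'll shift 2 mm towards -y and finish the squeeze.

{"api": "send_rows", "payload": {
  "steps": [
    [0.38, 0, -0.002, 0, 0, 0, 0],
    [0.36, 0, 0, 0, 0, 0, 0],
    [0.34, 0, 0, 0, 0, 0, 0],
    [0.3, 0, 0, 0, 0, 0, 0],
    [0.25, 0, 0, 0, 0, 0, 0],
    [0.25, 0, 0, 0, 0, 0, 0],
    [0.25, 0, 0, 0, 0, 0, 0],
    [0.25, 0, 0, 0, 0, 0, 0]
  ],
  "grip_force": 25
}}

```text
time_s: 5.9
tool_pos: [0.5156, -0.1958, 0.2637]
ee_rot: [179.8, -0.1, -172.9]
contact_force: [-4.5, 9.0, 3.5]
gripper_width: 0.324
gripper_force: 24.6
```

The button is fully in (28.5 mm). I'll swing the lever along its arc, checking part way.

{"api": "send_rows", "payload": {
  "steps": [
    [0.25, 0, 0.001, 0, 0, 0, 0],
    [0.25, 0.0099, 0, 0.0077, 0, 0, 0],
    [0.25, 0.0093, 0, 0.0084, 0, 0, 0],
    [0.25, 0.0087, 0, 0.009, 0, 0, 0],
    [0.25, 0.0081, 0, 0.0096, 0, 0, 0],
    [0.25, 0, 0, 0, 0, 0, 0],
    [0.25, 0, 0, 0, 0, 0, 0],
    [0.25, 0, 0, 0, 0, 0, 0]
  ]
}}

```text
time_s: 6.9
tool_pos: [0.4808, -0.2027, 0.2286]
ee_rot: [-179.8, 0.1, -173.0]
contact_force: [5.4, -11.2, -7.4]
gripper_width: 0.322
gripper_force: 25.1
```

{"api": "send_rows", "payload": {
  "steps": [
    [0.25, 0.0064, -0.0012, 0.0107, 0, 0, 0],
    [0.25, 0.0067, -0.0004, 0.0107, 0, 0, 0],
    [0.25, 0.0059, -0.0002, 0.0111, 0, 0, 0],
    [0.25, 0.0051, -0.0002, 0.0115, 0, 0, 0],
    [0.25, 0.0043, -0.0002, 0.0118, 0, 0, 0],
    [0.25, 0.0035, 0, 0.0121, 0, 0, 0],
    [0.25, 0, 0, 0, 0, 0, 0],
    [0.25, 0, 0, 0, 0, 0, 0]
  ]
}}

```text
time_s: 7.9
tool_pos: [0.4504, -0.2092, 0.1616]
ee_rot: [-179.7, 0.3, -173.0]
contact_force: [8.3, -12.2, -5.7]
gripper_width: 0.316
gripper_force: 25.2
```

{"api": "send_rows", "payload": {
  "steps": [
    [0.25, 0.0016, -0.0015, 0.0123, 0, 0, 0],
    [0.25, 0.0012, -0.0003, 0.0124, 0, 0, 0],
    [0.25, 0.0005, 0, 0.0125, 0, 0, 0],
    [0.25, 0, 0, 0.006, 0, 0, 0],
    [0.25, 0, 0, 0.003, 0, 0, 0],
    [0.25, 0, 0, 0, 0, 0, 0],
    [0.25, 0, 0, 0, 0, 0, 0],
    [0.25, 0, 0, 0, 0, 0, 0]
  ]
}}

```text
time_s: 8.9
tool_pos: [0.4466, -0.2103, 0.117]
ee_rot: [-179.8, 0.1, -173.0]
contact_force: [-5.1, -0.7, 22.1]
gripper_width: 0.32
gripper_force: 25.1
```

The end stop is reached, with 22 N upward. I'll release and then back off straight up.

{"api": "send_rows", "payload": {
  "steps": [
    [0.4, 0, 0, 0, 0, 0, 0],
    [0.6, 0, 0, 0, 0, 0, 0],
    [1, 0, 0, 0, 0, 0, 0],
    [1, 0, 0, 0, 0, 0, 0],
    [1, 0, 0, 0, 0, 0, 0],
    [1, 0, 0, -0.01, 0, 0, 0],
    [1, 0, 0, -0.02, 0, 0, 0],
    [1, 0, 0, -0.04, 0, 0, 0]
  ]
}}

```text
time_s: 9.9
tool_pos: [0.4452, -0.2088, 0.1854]
ee_rot: [179.9, -0.1, -173.0]
contact_force: [0.7, -0.4, 0.3]
gripper_width: 1.006
gripper_force: 0.0
```

{"api": "send_rows", "payload": {
  "steps": [
    [1, 0, 0, -0.05, 0, 0, 0],
    [1, 0, 0, -0.05, 0, 0, 0],
    [1, 0, 0, -0.05, 0, 0, 0],
    [1, 0, 0.05, 0, 0, 0, 0],
    [1, 0, 0.05, 0, 0, 0, 0],
    [1, 0, 0.05, 0, 0, 0, 0],
    [1, 0, 0.05, 0, 0, 0, 0],
    [1, 0, 0, 0, 0, 0, 0]
  ]
}}

```text
time_s: 10.9
tool_pos: [0.4208, -0.0084, 0.3359]
ee_rot: [-180.0, 0.1, -172.8]
contact_force: [1.0, -1.0, -0.1]
gripper_width: 0.999
gripper_force: 0.0
```

```bash
python3 -c "
from h import *
o=[]
for n in('side','top'):
    p=grab(n);c=proj(p,[.446,-.21,.13])[0].astype(int);print(n,c)
    im=p['frame'][:,:,::-1].copy();o.append(cv2.resize(im[max(c[1]-60,0):max(c[1]-60,0)+120,c[0]-50:c[0]+50],(400,480),interpolation=cv2.INTER_CUBIC))
cv2.imwrite('pics/end.png',np.hstack(o))"
```

```text
side [331 168]
top [352 289]
```

View pics/end.png

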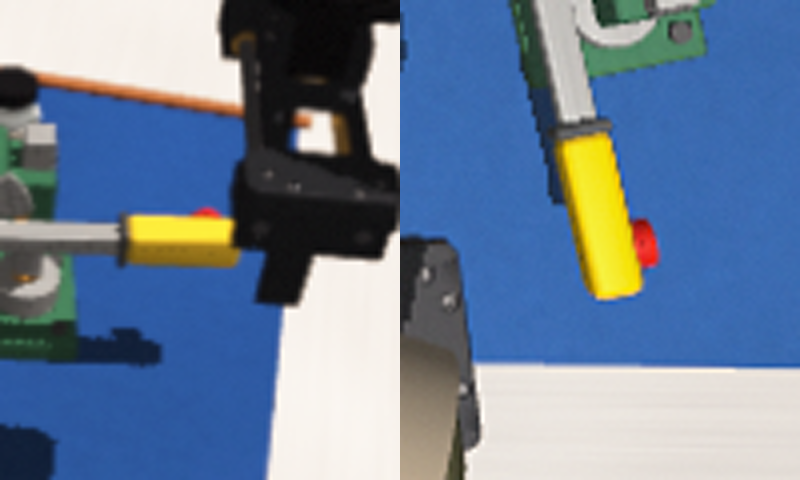

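Both crops show the yellow lever level, with the button standing out again: at about (647,243) in the top crop and (207,215) in the side crop. The gripper is well clear.

```bash
python3 -c "
from rig import workorder
print(workorder.sign_off())"
```

```text
the job is handed in; nothing more can be done
None
```

The yellow-gripped press is closed: the lever is down at its end stop with the button sprung back out, the white-gripped press was not touched, and the job was handed in at about 11 s; no verdict was returned.

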